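# Load the two interlocking tube inserts into the shaker tray

## Task

Load the shaker tray with the two white tube inserts, the T-shaped one that stands on edge in the grey stand and the C-shaped one that lies on the bench. First lay the T-shaped insert down flat on the bench with its grip fin up and let go of it, then take it again by the fin; both inserts must end fin up and fully down on the tray's floor, in the one arrangement that fits: the T's bar along the end of the tray away from the corner block, its tongue in the C's notch. Leave the marker pen and the timer where they are.

Things in the scene. Friction and masses are not known exactly. Their poses are not given: they have to be found in the camera images.
- tray: Grey tray fixed to the bench, 146.5 x 113 mm over the walls (x, y), 17 mm high; screw lugs on the y sides reach y = +-68 mm. Origin: centre of its underside, z up. Cavity 132.5 (x) x 99 mm (y), floor at z = 5 mm; walls 7 mm thick, 12 mm above the floor, inner top edges bevelled 3 mm. At the start its x axis points roughly at the robot (within 20 degrees).
- tray_block (a point): Middle of the top of the grey block, as high as the walls, that fills the tray cavity's corner at +x, +y (tray frame: x 34 to 66, y 19 to 49.5 mm). In place, the T's bar lies along the -x wall with its tongue to +x; the C fills the rest, its notch round the tongue, its cut corner round this block. All gaps are then 1.5 mm.
- seat_t (a point): Point on the cavity floor where the T-shaped insert's origin belongs, (-40.75, 0, 5) mm in the tray's frame. Axes as the tray's; the seated T has its x, y, z along them.
- seat_t_tongue (a point): Point on the cavity floor where t_tongue belongs, (1.25, 0, 5) mm in the tray's frame.
- seat_c (a point): Point on the cavity floor where the C-shaped insert's origin belongs, (16.75, 0, 5) mm in the tray's frame. Axes as the tray's; the seated C has its x, y, z along them.
- seat_c_arm (a point): Point on the cavity floor where c_arm belongs, (16.75, -48, 5) mm in the tray's frame.
- stand: Low grey stand fixed to the bench: base 62 x 116 x 5 mm (x, y, z), on it a slot along y, 20 mm wide, between rails whose tops are 13 mm above the bench. Origin: centre of its underside, z up; x points away from the robot (within 20 degrees). Holds the T-shaped insert on edge at the start. The bench beyond it (+x), as wide as the stand, is free for 130 mm.
- t_insert: White T-shaped plate 16 mm thick, dark wells and a grip fin on its upper face, about 0.1 kg. Origin: on its underside (z = 0) below the fin's middle; x along the tongue, z out of the fin's face. Bar x -24 to 8, y -48 to 48 mm; tongue x 8 to 42, y -16 to 16 mm. Underside edges bevelled 3 mm. At the start on edge in the stand's slot, 5 mm above the bench: x straight up, z along the stand's +x.
- t_tongue (a point): Middle of the end of the T's tongue, on its underside: (42, 0, 0) mm in the T's frame. At the start the tongue is on top, its end 71 mm above the bench; from above it can be pinched across its 16 mm thickness (T's z = 0 to 16 mm) down to x = 15 mm, 2 mm above the fin's end.
- t_fin (a point): Middle of the T's grip fin: (0, 0, 27) mm in the T's frame. The fin is 26 mm long (x -13 to 13), 12 mm thick (y -6 to 6), z 16 to 38 mm.
- c_insert: White C-shaped plate 96 x 96 x 16 mm, dark wells and a grip fin on top, about 0.18 kg, lying flat. Origin: on its underside (z = 0) below the middle of plate and fin, z up. Notch in its -x side: x -48 to -14, y -17.5 to 17.5 mm. Corner cut out: x 16 to 48, y 17.5 to 48 mm. Underside edges bevelled 3 mm. At the start its x axis points at the robot within 35 degrees.
- c_fin (a point): Middle of the C's grip fin: (0, 0, 27) mm in the C's frame. The fin is 26 mm long (x -13 to 13), 12 mm thick (y -6 to 6), z 16 to 38 mm.
- c_arm (a point): Middle of the C-shaped insert's -y side, on its underside: (0, -48, 0) mm in its frame.
- marker: Loose marker pen, 13 x 135 x 14 mm, lying on the bench between the robot and the tray; to be left alone. Origin: centre of its underside.
- timer: Loose white countdown timer, 66 x 66 x 19 mm, on the bench behind the tray; to be left alone. Origin: centre of its underside.
There are look-alikes about, which are no part of the job. Leave any purple look-alike of the t_insert alone.

How it is judged:
By the outcome, as a careful person would: the job done as asked, in the order asked, and still so for the second after the job is handed in, with the robot touching nothing.
It also fails if it takes over 72 s, if anything falls off the work surface, if the arm or the gripper's body presses on something with over 40 N, if the wrist force passes 120 N, or if a joint passes its speed limit or range.

## Robot

A 6-joint arm with a two-finger parallel gripper is mounted at the origin on a cart in front of the work surface, level with it; the furniture and walls round the work are solid. World frame = base frame: x ahead of the robot, y to its left, z up, the work surface at z = 0. Lengths are in mm, angles in rad, forces in N, time in s.
With the tool pointing down it reaches from about 350 to 775 mm from the base axis. Payload 7.3 kg.
Tool frame: the origin (TCP) lies midway between the tips of the shut fingers; the grasp point (between the pads) lies 19 mm behind it; z points along the fingers, y is the direction in which the jaws open and shut (so a half turn about z gives the same grasp; the last joint's range is limited). The gripper opens to 92 mm and grips with 3 to 60 N. Pads are 19 mm wide; open, the fingers measure 130 mm over their backs; the gripper's body (75 mm by 190 mm) begins 47 mm behind the grasp point.
Start: joints at [-1.299, 0.342, 1.524, -0, 1.275, -0.146], TCP at [213.043, -479.852, 226.741] pointing down, gripper open.
Joint ranges: [-2.53, 2.53], [-0.77, 2.02], [0.04, 2.7], [-1, 4.14], [0.28, 2.66], [-3.11, 3.11]. Speed limits (rad/s): [2.57, 2.57, 3.14, 3.14, 3.14, 3.14].

## Interface

Orientations are given as a unit quaternion [x, y, z, w].
In Python, from cell import robot, optics, ticket gives the robot as it stands. The module is installed in compiled form; this text tells all that it offers.
- The arm moves only by the tool carry_out, never from a script. Its argument "increments" is a list that holds one entry, the list of rows, each a list of 4 numbers: the shift along the tool's x, y, z in cm, then the turn about the tool's z in degrees. A call has 1 to 20 rows; each row shifts and turns the commanded pose from where the row before left it, along the tool's axes as they then stand; what a row does not reach is not made up. A row lasts 1/10 s, in which the tool goes at most 50 mm and 8.59 degrees, less where a joint would pass 70% of its speed; a pose out of reach is approached as far as the arm can. A call is refused whole if a number of a shift passes 5 or a number of a turn 8.59, either way. A call with a gripper value outside its range is refused whole. "claw" is the opening, from 0 (shut) to 1 (fully open), set as the call begins (left out, the last holds). The fingers move at their own pace and stop on an object; "newtons" is the grip in N (left out, the last holds). Time passes only in rows, so rows that do not move let the fingers close. It gives the time, the measured TCP pose, the force and the opening at its end, in the units of the state.
- robot.state(): the state, without advancing time (a new reading comes with each control period).
- optics.snapshot(name): name is "scene" or "top"; returns the picture (480x640x3 uint8, red, green, blue); there is no depth.
- optics.camera_params(name): a dict with "intrinsics" (3x3 intrinsics, pixels), "k1" (the pictures are not rectified: a ray, as slopes to the right and down, at radius r is drawn at 1 + k1 r^2 times it, then the intrinsics apply), "T" (4x4, takes a point from camera to world coordinates). Camera axes: x right, y up, looking along -z (the intrinsics and any distortion apply to the point x, -y, -z); pixel columns grow to the right and rows downward; lengths in mm; the calibration is good to about 2 mm. A picture is of the moment at which its call begins. camera_params takes no time and is no camera call.
- ticket.hand_in(): hands the job in, once; it reports no verdict.
The state is a dict: "time": time; "joints": joint angles; "joint_vel": joint speeds; "joint_torque": joint torques, N m; "tool_pos": TCP position; "eef_rot": TCP orientation; "ft_force": force on the tool from outside, world axes, zero at the start; "moment": the same for the moment, N m; "width": finger opening in mm.
Only numpy, scipy, OpenCV 4.12 (cv2) and the standard library are available. Lean on these libraries where they do the work, as an engineer would, in place of code of your own. Each camera call takes 0.05 s, during which the arm holds its last target.

## Working session

There is one attempt and no reset: what is moved stays moved. The work goes in short steps, Python scripts to look and compute and a tool call to move; the robot and the scene stay as the last step left them, time stands still between calls to the robot, and variables do not carry over. Pictures are saved under pics/ and viewed, and the job is handed in when it is done.

Besides the shell and the picture viewer there is one more tool, called after "Request:" as name(argument=value, ...), one argument or row to a line, values as JSON. carry_out: Moves the arm, as the interface text tells. Its arguments: {"type":"object","properties":{"increments":{"type":"array"},"claw":{"type":"number"},"newtons":{"type":"number"}},"required":["increments"]}

```bash
ls; mkdir -p pics
python3 - <<'E'
from cell import robot, optics
import cv2,json
s=robot.state();print(s)
for n in("scene","top"):
    cv2.imwrite(f"pics/{n}0.png",optics.snapshot(n)[:,:,::-1]); print(n,optics.camera_params(n))
E
```

```text
pics
{'time': 0.0, 'joints': array([-1.29900457e+00,  3.42734709e-01,  1.52503521e+00,  6.78496273e-06,
        1.27539967e+00, -1.46034488e-01]), 'joint_vel': array([-0.00087097, -0.00073887, -0.00105622, -0.0004207 ,  0.00019312,
        0.00124965]), 'joint_torque': array([-8.25728580e-05, -4.31234765e+01, -2.44218689e+01,  7.18226214e-02,
        5.60300646e-02, -9.04398416e-05]), 'tool_pos': array([ 212.92449975, -479.42825867,  226.03239656]), 'eef_rot': array([ 9.78256808e-01,  2.07395746e-01, -4.63070351e-05, -7.87117775e-04]), 'ft_force': array([-1.26738822,  0.0225036 ,  0.43848003]), 'moment': array([-0.00814869,  0.00875947, -0.06140665]), 'width': 91.85043843369648}
scene {'intrinsics': array([[546.96426701,   0.        , 309.87490901],
       [  0.        , 546.96426701, 242.97292732],
       [  0.        ,   0.        ,   1.        ]]), 'k1': -0.15094472798078037, 'T': array([[-8.53092292e-01,  3.89824767e-01, -3.46799932e-01,
         8.24161198e+01],
       [-5.21643027e-01, -6.23155308e-01,  5.82722930e-01,
         8.09803511e+02],
       [ 1.10496122e-02,  6.78022206e-01,  7.34958362e-01,
         1.03036288e+03],
       [ 0.00000000e+00,  0.00000000e+00,  0.00000000e+00,
         1.00000000e+00]])}
top {'intrinsics': array([[505.30494421,   0.        , 309.58156358],
       [  0.        , 505.30494421, 246.09552531],
       [  0.        ,   0.        ,   1.        ]]), 'k1': 0.016985180029265433, 'T': array([[-2.46545635e-02,  9.98567570e-01, -4.74864165e-02,
         5.00149185e+02],
       [-9.99503908e-01, -2.36907854e-02,  2.07529353e-02,
         5.66993894e+01],
       [ 1.95982176e-02,  4.79745135e-02,  9.98656275e-01,
         1.22823581e+03],
       [ 0.00000000e+00,  0.00000000e+00,  0.00000000e+00,
         1.00000000e+00]])}
```

View pics/scene0.png

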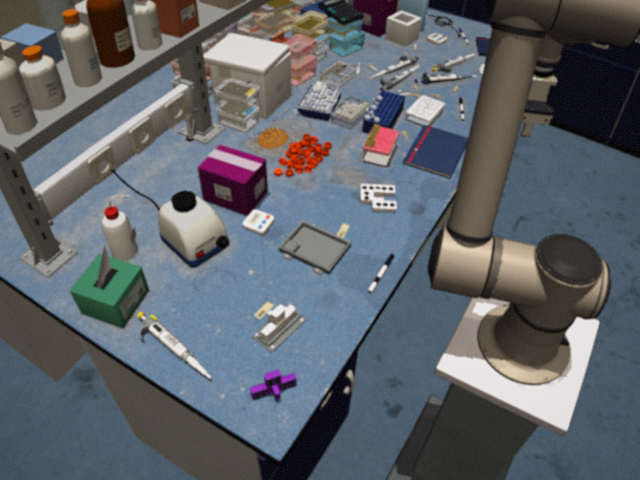

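View pics/top0.png

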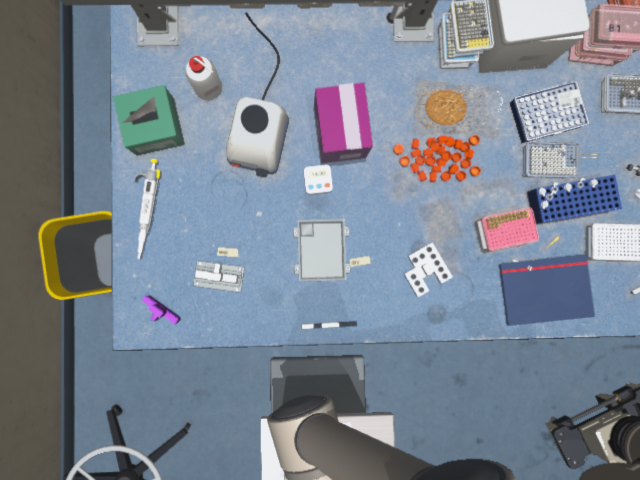

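Run:
```python
import cv2
t=cv2.imread("pics/top0.png"); s=cv2.imread("pics/scene0.png")
cv2.imwrite("pics/a.png",cv2.resize(t[205:295,280:380],None,fx=6,fy=6,interpolation=cv2.INTER_CUBIC))
cv2.imwrite("pics/b.png",cv2.resize(t[240:300,180:260],None,fx=8,fy=8,interpolation=cv2.INTER_CUBIC))
cv2.imwrite("pics/c.png",cv2.resize(t[230:305,395:465],None,fx=7,fy=7,interpolation=cv2.INTER_CUBIC))
cv2.imwrite("pics/d.png",cv2.resize(s[210:350,240:370],None,fx=4,fy=4,interpolation=cv2.INTER_CUBIC))
```

```text
(no output)
```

View pics/a.png

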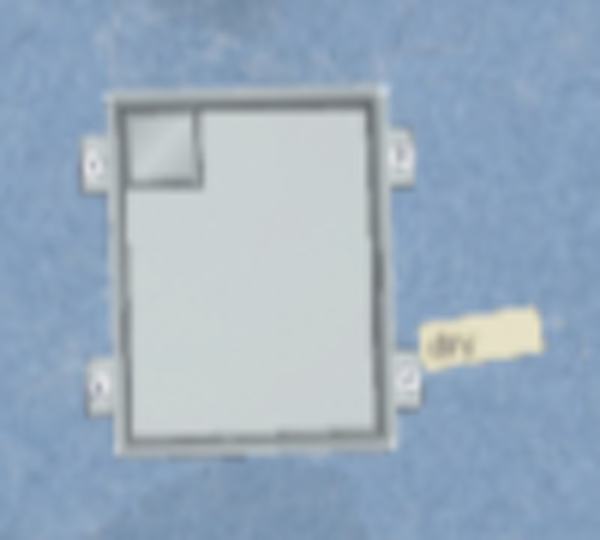

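View pics/b.png

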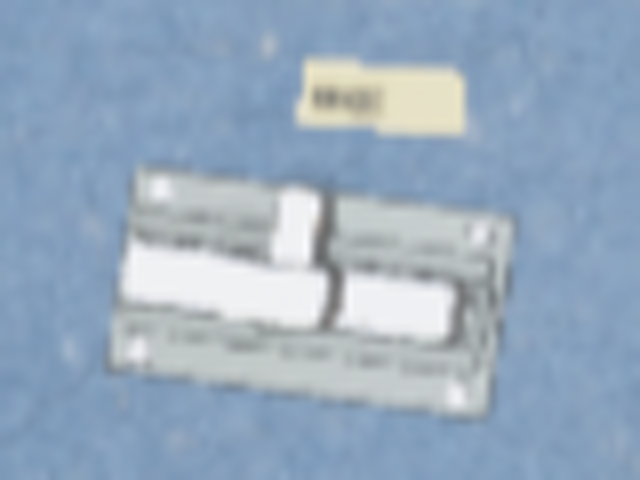

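View pics/c.png

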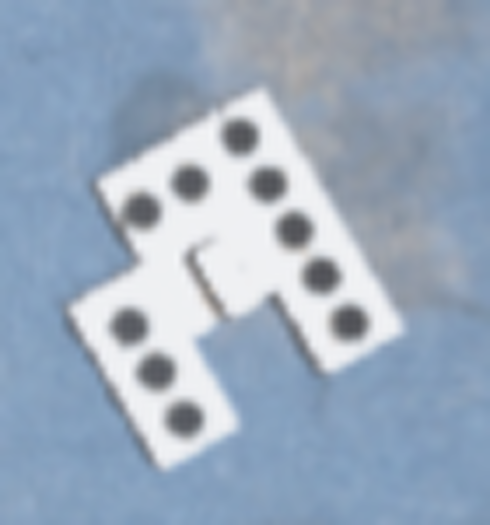

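View pics/d.png

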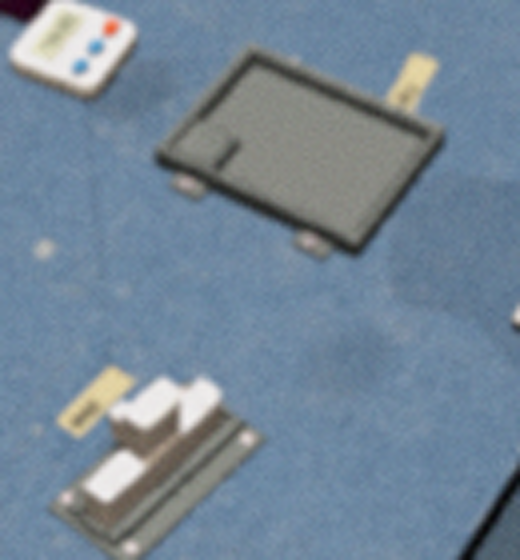

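```bash
cat > h.py <<'E'
import numpy as np, cv2
from cell import optics
P={n:optics.camera_params(n) for n in("scene","top")}
def K(n):
    p=P[n];return p["intrinsics"],np.array([p["k1"],0,0,0.])
def rays(n,uv):
    k,d=K(n)
    q=cv2.undistortPoints(np.asarray(uv,float).reshape(-1,1,2),k,d,None,None,None).reshape(-1,2) if False else cv2.undistortPointsIter(np.asarray(uv,float).reshape(-1,1,2),k,d,np.eye(3),np.eye(3),(3,50,1e-10)).reshape(-1,2)
    T=P[n]["T"]; D=np.c_[q[:,0],-q[:,1],-np.ones(len(q))]@T[:3,:3].T
    return T[:3,3],D
def plane(n,uv,z):
    o,D=rays(n,uv); return (o+D*((z-o[2])/D[:,2])[:,None])[:,:2]
def proj(n,X):
    T=P[n]["T"];X=(np.asarray(X,float)-T[:3,3])@T[:3,:3]; X=X*[1,-1,-1]
    k,d=K(n); return cv2.projectPoints(X.reshape(-1,1,3),np.zeros(3),np.zeros(3),k,d)[0].reshape(-1,2)
def snap(n,tag,avg=1):
    im=np.mean([optics.snapshot(n).astype(float) for _ in range(avg)],0).astype(np.uint8)[:,:,::-1].copy()
    cv2.imwrite(f"pics/{n}_{tag}.png",im); return im
E
python3 - <<'E'
from h import *
im=cv2.imread("pics/top0.png");hsv=cv2.cvtColor(im,cv2.COLOR_BGR2HSV)
for (u,v) in [(325,250),(300,250),(290,250),(430,260),(203,273),(200,290),(270,250)]: print((u,v),hsv[v,u],im[v,u])
def comp(mask,box):
    x0,y0,x1,y1=box; m=np.zeros_like(mask);m[y0:y1,x0:x1]=mask[y0:y1,x0:x1]
    c=max(cv2.findContours(m,cv2.RETR_EXTERNAL,cv2.CHAIN_APPROX_NONE)[0],key=cv2.contourArea); return c
S=hsv[:,:,1]
g=((S<60)).astype(np.uint8)
for nm,box,z in(("tray",(285,205,360,290),17),("stand",(185,245,250,300),5)):
    c=comp(g,box); r=cv2.minAreaRect(c[:,0].astype(np.float32)); b=cv2.boxPoints(r); w=plane("top",b,z)
    print(nm,r,w.round(1).tolist(), np.linalg.norm(w-np.roll(w,1,0),axis=1).round(1), w.mean(0))
w=((S<40)&(hsv[:,:,2]>190)).astype(np.uint8)
c=comp(w,(395,235,465,300)); a=cv2.approxPolyDP(c,3,True)[:,0]; print(a.tolist()); print(plane("top",a,16).round(1).tolist())
E
```

```text
(325, 250) [ 94  10 210] [210 209 202]
(300, 250) [ 96  17 153] [153 151 143]
(290, 250) [106  70 189] [189 161 137]
(430, 260) [113   4 243] [243 240 239]
(203, 273) [110   3 243] [243 241 240]
(200, 290) [106  78 186] [186 156 129]
(270, 250) [106  74 190] [190 161 135]
tray ((324.0082092285156, 248.22193908691406), (64.99247741699219, 69.28582763671875), 87.87889862060547) [[628.9, 81.2], [631.3, -85.7], [475.0, -86.9], [473.0, 79.0]] [155.9 167.  156.4 166. ] [552.05283179  -3.09046977]
stand ((218.42510986328125, 276.069091796875), (49.12916946411133, 26.534446716308594), 7.495856761932373) [[469.0, 315.2], [532.0, 306.1], [513.7, 189.4], [450.7, 198.9]] [117.7  63.6 118.   63.7] [491.34512164 252.4011165 ]
[[432, 242], [409, 255], [411, 260], [414, 256], [418, 258], [413, 263], [415, 267], [405, 273], [418, 296], [428, 291], [422, 279], [422, 264], [428, 275], [434, 271], [441, 282], [452, 277]]
[[560.7, -264.0], [530.7, -207.3], [518.5, -211.7], [528.0, -219.3], [522.9, -228.8], [511.2, -216.3], [501.4, -220.8], [487.6, -196.2], [431.8, -225.6], [443.2, -250.1], [472.2, -236.7], [508.2, -237.9], [481.5, -251.5], [490.7, -266.3], [463.9, -282.2], [475.3, -309.2]]
```

```bash
cat >> h.py <<'E'
from scipy.ndimage import map_coordinates, gaussian_filter
def edge(n,ch,A,B,z,R=5,trim=.12):
    """refine world edge A->B at height z; returns world midpoint, direction angle deg, rms px"""
    a,b=proj(n,[[*A,z],[*B,z]]); d=(b-a);L=np.linalg.norm(d);d/=L;nn=np.array([-d[1],d[0]])
    ts=np.linspace(trim*L,(1-trim)*L,max(12,int(L)));rs=np.arange(-R,R+.01,.2);pts=[]
    for t in ts:
        p=a+d*t+rs[:,None]*nn; v=map_coordinates(ch,[p[:,1],p[:,0]],order=1); g=np.abs(np.gradient(gaussian_filter(v,3)))
        i=int(np.argmax(g)); s=slice(max(0,i-6),i+7); pts.append(a+d*t+nn*np.sum(rs[s]*g[s])/np.sum(g[s]))
    pts=np.array(pts)
    for _ in range(2):
        vx,vy,x,y=cv2.fitLine(pts.astype(np.float32),cv2.DIST_HUBER,0,.01,.01)[:,0]
        e=(pts-[x,y])@np.array([-vy,vx]); k=np.abs(e)<max(.4,2*np.median(np.abs(e)));pts=pts[k]
    w=plane(n,pts,z); vx,vy,x,y=cv2.fitLine(w.astype(np.float32),cv2.DIST_L2,0,.01,.01)[:,0]
    ab=np.array(B)-np.array(A)
    if vx*ab[0]+vy*ab[1]<0: vx,vy=-vx,-vy
    return np.array([x,y]),np.degrees(np.arctan2(vy,vx)),e[k].std(),len(pts)
def R2(a): a=np.radians(a);return np.array([[np.cos(a),-np.sin(a)],[np.sin(a),np.cos(a)]])
def fitpose(n,ch,pose,edges,it=3,R=5,verb=True):
    """edges: (A,B,z) in local coords; refine pose x,y,deg by line fits"""
    x=np.array(pose,float)
    for k in range(it):
        M=R2(x[2]);res=[];rows=[];rhs=[];angs=[];ws=[]
        for A,B,z in edges:
            A=np.array(A,float);B=np.array(B,float)
            m,a,s,N=edge(n,ch,M@A+x[:2],M@B+x[:2],z,R); l=B-A;la=np.degrees(np.arctan2(l[1],l[0]))
            nl=np.array([-l[1],l[0]])/np.linalg.norm(l); nw=M@nl
            off=nw@(m-(M@A+x[:2])); da=(a-la-x[2]+180)%360-180
            res.append((round(float(off),2),round(float(da),2),round(float(s),2),N)); rows.append(nw);rhs.append(off);angs.append(da);ws.append(np.linalg.norm(l))
        dx=np.linalg.lstsq(np.array(rows),np.array(rhs),rcond=None)[0]; x[:2]+=dx; x[2]+=np.average(angs,weights=np.array(ws)**2)
    if verb: print(res)
    return x
def sat(im): return cv2.cvtColor(im,cv2.COLOR_BGR2HSV)[:,:,1].astype(float)
def gry(im): return cv2.cvtColor(im,cv2.COLOR_BGR2GRAY).astype(float)
TRAY=[((73.25,-56.5),(73.25,56.5),17),((-73.25,-56.5),(-73.25,56.5),17),((-73.25,56.5),(-45,56.5),17),((-20,56.5),(25,56.5),17),((-20,-56.5),(25,-56.5),17)]
E
python3 - <<'E'
from h import *
im=cv2.imread("pics/top0.png");S=sat(im)
print("tray",fitpose("top",S,(545,-3,1),TRAY))
W=[((48,-48),(48,17.5),16),((-48,-48),(48,-48),16),((-48,-48),(-48,-17.5),16),((-48,17.5),(-48,48),16)]
print("c far",fitpose("top",S,(502,-247,28),W))
N=[((-48,48),(16,48),3),((16,17.5),(48,17.5),3)]
print("c near",fitpose("top",S,(502,-247,28),W+N))
print("stand",fitpose("top",S,(491,252.5,-8.5),[((31,-58),(31,58),5),((-31,-58),(-31,58),5),((-31,58),(31,58),5),((-31,-58),(31,-58),5)]))
im=cv2.imread("pics/scene0.png");S=sat(im)
print("scene tray",fitpose("scene",S,(545,-3,1),TRAY[:2]+[((-73.25,-56.5),(73.25,-56.5),17)],R=4))
E
```

```text
[(-0.4, -1.14, 0.08, 46), (0.42, -0.72, 0.09, 47), (4.48, 33.69, 0.54, 8), (-1.35, -0.51, 0.09, 18), (-1.75, -0.17, 0.11, 18)]
tray [548.61332488   5.38573608   0.99944407]
[(-1.83, 0.83, 0.15, 26), (0.11, -0.38, 0.2, 33), (0.89, -0.08, 0.07, 12), (1.14, 0.15, 0.09, 12)]
c far [ 495.85427149 -244.8756003    28.20033069]
[(-1.68, 0.85, 0.11, 24), (-0.54, -0.33, 0.17, 30), (1.08, 0.04, 0.08, 12), (0.92, -0.36, 0.1, 12), (-0.01, 0.31, 0.08, 26), (0.19, -0.12, 0.08, 13)]
c near [ 495.60845782 -244.50661325   28.66419922]
[(0.05, 0.04, 0.1, 48), (-0.05, -0.07, 0.08, 48), (-0.22, 0.02, 0.08, 25), (0.23, -0.21, 0.07, 25)]
stand [491.45114209 252.3766725   -9.21408459]
[(-2.44, 0.07, 0.16, 36), (2.46, 0.14, 0.12, 36), (0.0, -0.07, 0.14, 41)]
scene tray [5.46489098e+02 1.81631562e+00 7.99544034e-03]
```

```bash
cat >> h.py <<'E'
TRAY=TRAY[:2]+TRAY[3:]
CED=[((48,-48),(48,17.5),3),((-48,-48),(48,-48),16),((-48,-48),(-48,-17.5),16),((-48,17.5),(-48,48),16),((-48,48),(16,48),3),((16,17.5),(48,17.5),3)]
E
python3 - <<'E'
from h import *
im=cv2.imread("pics/top0.png");S=sat(im);G=gry(im)
for ch in(S,G):
  print("tray",fitpose("top",ch,(547,-1,-1),TRAY,R=4))
  print("c",fitpose("top",ch,(496,-245,28.5),CED,R=4))
im=cv2.imread("pics/scene0.png")
for ch in (sat(im),gry(im)):
  print("scene tray",fitpose("scene",ch,(547,-1,-.7),TRAY[:2]+[((-73.25,-56.5),(73.25,-56.5),17)],R=4))
# overlay
t=cv2.imread("pics/top0.png")
def dr(t,n,x,pts,z,s=1):
    q=np.array(pts,float)@R2(x[2]).T+x[:2]; uv=proj(n,np.c_[q,np.full(len(q),z)]); return uv
b=cv2.resize(t[200:300,270:480],None,fx=3.8,fy=3.8,interpolation=cv2.INTER_CUBIC)
for x,p,z in(((547,-1,-.8),[(73.25,56.5),(-73.25,56.5),(-73.25,-56.5),(73.25,-56.5)],17),((547,-1,-.8),[(34,49.5),(34,19),(66,19)],17),((495.6,-244.5,28.6),[(48,-48),(48,17.5),(16,17.5),(16,48),(-48,48),(-48,17.5),(-14,17.5),(-14,-17.5),(-48,-17.5),(-48,-48)],16)):
    uv=(dr(t,"top",x,p,z)-[270,200]+.5)*3.8
    cv2.polylines(b,[uv.astype(int)],True,(0,0,255),1)
cv2.imwrite("pics/ov.png",b)
E
```

```text
[(-0.4, -0.3, 0.07, 46), (0.4, 0.12, 0.09, 47), (0.2, 0.6, 0.08, 18), (-0.21, 0.82, 0.11, 18)]
tray [5.48634437e+02 3.42140328e+00 8.63800152e-02]
[(-1.12, 1.08, 0.13, 26), (-0.46, -0.57, 0.2, 32), (0.57, 0.16, 0.08, 12), (0.57, 0.25, 0.08, 12), (0.07, 0.29, 0.08, 26), (0.33, 0.2, 0.08, 13)]
c [ 495.31425382 -244.68564304   28.5509188 ]
[(7.39, 0.3, 0.02, 40), (-6.09, 1.14, 0.15, 26), (-5.98, 2.43, 0.09, 18), (5.98, 1.41, 0.16, 18)]
tray [ 5.46074868e+02  1.23805197e+00 -1.02208147e-01]
[(3.27, -1.79, 0.13, 26), (0.91, -2.33, 0.1, 34), (0.41, -27.33, 0.18, 5), (-2.35, -27.88, 0.16, 5), (0.03, -2.16, 0.09, 26), (-2.08, -3.34, 0.11, 9)]
c [ 497.90746502 -245.17581677   26.48957778]
[(-2.46, 0.08, 0.17, 36), (2.45, 0.16, 0.12, 36), (0.09, -0.19, 0.15, 43)]
scene tray [ 5.46495001e+02  1.86215977e+00 -5.39850158e-02]
[(3.45, -2.31, 0.27, 32), (-3.24, 0.57, 0.08, 37), (-0.19, 1.03, 0.18, 41)]
scene tray [ 5.37978324e+02  9.40446456e+00 -5.34675513e-01]
```

View pics/ov.png

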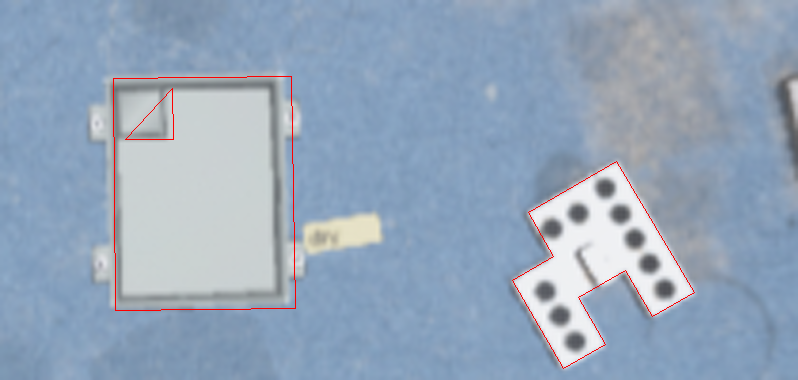

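Run:
```python
from h import *
t=cv2.imread("pics/top0.png");s=cv2.imread("pics/scene0.png")
print("c scene",fitpose("scene",sat(s),(496,-245,28.5),CED,R=3.5))
st=(491.45,252.4,-9.2);M=R2(st[2])
def loc(uv,z): return ((plane("top",uv,z)-st[:2])@M).round(1).tolist()
b=lambda x,y:(180+(x+.5)/8-.5,240+(y+.5)/8-.5)
print("bar right end z37",loc([b(460,280),b(452,340)],37))
print("tongue top",loc([b(130,235),b(120,300),b(322,330),b(330,268)],71))
print("fin tip z~37?",loc([b(285,188),b(320,188)],42))
im=cv2.resize(t[255:300,185:255],None,fx=11,fy=11,interpolation=cv2.INTER_CUBIC)
def poly(im,x0,y0,f,n,pts,z,c):
    q=np.array(pts,float)@M.T+st[:2];uv=(proj(n,np.c_[q,np.full(len(q),z)])-[x0,y0]+.5)*f
    cv2.polylines(im,[uv.astype(int)],True,c,1)
im2=cv2.resize(s[290:360,240:315],None,fx=8,fy=8,interpolation=cv2.INTER_CUBIC)
for I,a in((im,(185,255,11,"top")),(im2,(240,290,8,"scene"))):
    poly(I,*a,[(-31,-58),(31,-58),(31,58),(-31,58)],5,(0,255,0))
    poly(I,*a,[(-8,-16),(8,-16),(8,16),(-8,16)],71,(0,0,255))
    poly(I,*a,[(-8,-48),(8,-48),(8,48),(-8,48)],37,(255,0,0))
    poly(I,*a,[(8,-6),(30,-6),(30,6),(8,6)],42,(255,0,255))
cv2.imwrite("pics/st.png",im);cv2.imwrite("pics/st2.png",im2)
```

```text
[(-3.11, 1.8, 0.12, 13), (-5.75, -0.73, 0.15, 22), (2.44, -1.61, 0.08, 12), (0.73, -1.14, 0.06, 12), (2.76, 0.73, 0.09, 21), (2.95, -1.74, 0.05, 12)]
c scene [ 494.50676707 -245.52160342   29.60497891]
bar right end z37 [[10.3, -47.6], [-7.4, -47.8]]
tongue top [[11.1, 42.8], [-7.5, 42.9], [-8.2, -15.0], [9.5, -14.7]]
fin tip z~37? [[30.1, 6.1], [31.4, -4.0]]
```

View pics/st.png

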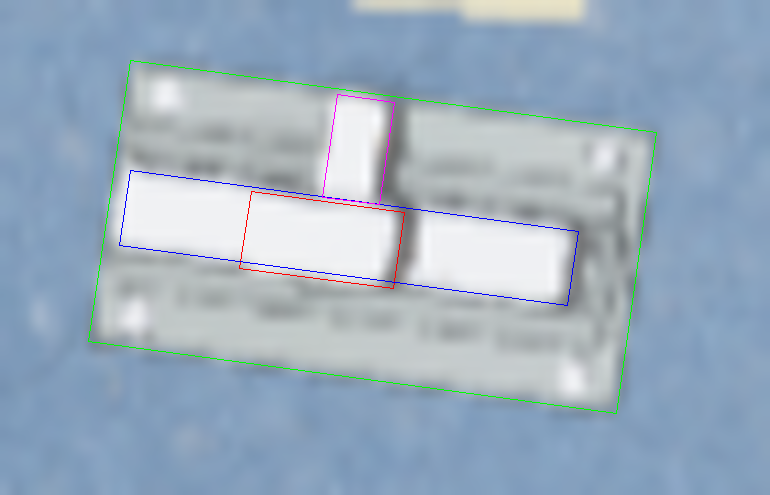

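View pics/st2.png

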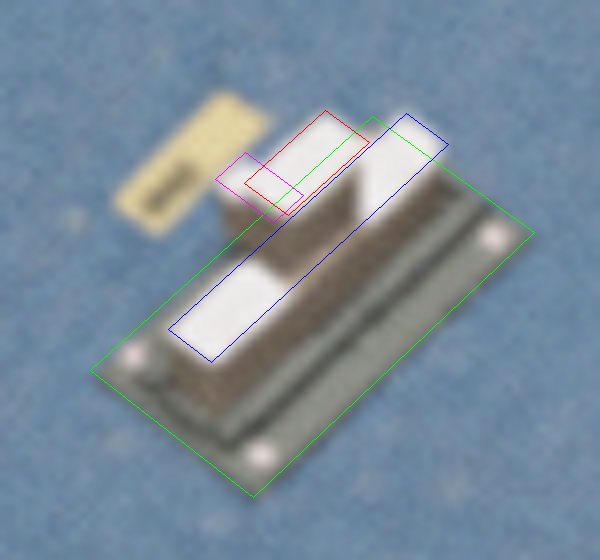

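```bash
cat >> h.py <<'E'
from cell import robot
def yaw(q): return np.degrees(2*np.arctan2(q[1],q[0]))
def leg(tx,ty,tz,yawx=None,cur=None):
    """print turn then shift in tool axes (after turn) in cm"""
    s=robot.state();p=s["tool_pos"] if cur is None else np.array(cur[:3]);y=yaw(s["eef_rot"]) if cur is None else cur[3]
    if yawx is None: yawx=y
    turn=-(((yawx-y)+180)%360-180); d=np.array([tx,ty,tz])-p; l=R2(-yawx)@d[:2]
    print("t %.1f pos %s yaw %.2f F %s w %.1f"%(s["time"],p.round(1),y,s["ft_force"].round(1),s["width"]))
    print("  turn %.2f  shift x %.2f y %.2f z %.2f cm"%(turn,l[0]/10,-l[1]/10,-d[2]/10))
E
python3 - <<'E'
from h import *
leg(470,-20,170,-9.2)
leg(492.5,253,120,-9.2,cur=(470,-20,170,-9.2))
E
```

```text
t 0.1 pos [ 212.9 -479.5  226.1] yaw 23.94 F [-0.1  0.3  0.4] w 92.3
  turn 33.14  shift x 18.03 y -49.47 z 5.61 cm
t 0.1 pos [470 -20 170] yaw -9.20 F [-0.1  0.3  0.4] w 92.3
  turn -0.00  shift x -2.14 y -27.31 z 5.00 cm
```

Request:
carry_out(
  increments=[
    [[0,0,0,8.28],[0,0,0,8.28],[0,0,0,8.28],[0,0,0,8.28],[1.3,-3.5,0.4,0],[1.3,-3.5,0.4,0],[1.3,-3.5,0.4,0],[1.3,-3.5,0.4,0],[1.3,-3.5,0.4,0],[1.3,-3.5,0.4,0],[1.3,-3.5,0.4,0],[1.3,-3.5,0.4,0],[1.3,-3.5,0.4,0],[1.3,-3.5,0.4,0],[1.3,-3.5,0.4,0],[1.3,-3.5,0.4,0],[1.3,-3.5,0.4,0],[1.3,-3.5,0.4,0]],
  ],
  claw=1,
)

```text
time: 1.9
tool_pos: [471.3, -23.7, 170.3]
eef_rot: [0.997, -0.08, -0.0, 0.0]
ft_force: [0.8, -0.1, 0.7]
width: 91.8
```

Run:
```python
from h import *
leg(492.5,253,120,-9.2)
```

```text
t 1.9 pos [471.3 -23.7 170.3] yaw -9.18 F [ 0.8 -0.1  0.7] w 91.8
  turn 0.02  shift x -2.33 y -27.65 z 5.03 cm
```

Request:
carry_out(
  increments=[
    [[-0.3,-3.4,0.6,0],[-0.3,-3.4,0.6,0],[-0.3,-3.4,0.6,0],[-0.3,-3.4,0.6,0],[-0.3,-3.4,0.6,0],[-0.3,-3.4,0.6,0],[-0.3,-3.4,0.6,0],[0,-3.4,0.6,0],[0,-0.2,0.2,0],[0,0,0,0]],
  ],
)

```text
time: 2.9
tool_pos: [493.2, 248.9, 119.8]
eef_rot: [0.997, -0.079, -0.001, 0.001]
ft_force: [-0.4, -0.4, 0.3]
width: 91.6
```

Run:
```python
from h import *
leg(492.5,253,44,-9.2)
snap("scene","1");im=snap("top","1")
s=cv2.imread("pics/scene_1.png");cv2.imwrite("pics/e.png",np.hstack([cv2.resize(s[240:360,210:350],None,fx=3,fy=3),cv2.resize(im[230:310,180:270],None,fx=4,fy=4.5)]))
```

```text
t 2.9 pos [493.2 248.9 119.8] yaw -9.08 F [-0.4 -0.4  0.3] w 91.6
  turn 0.12  shift x -0.13 y -0.39 z 7.58 cm
```

View pics/e.png

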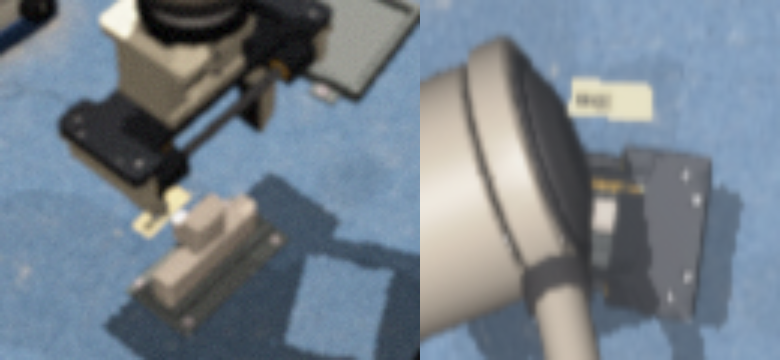

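Request:
carry_out(
  increments=[
    [[0,-0.4,0.9,0.1],[0,0,1.3,0],[0,0,1.3,0],[0,0,1.3,0],[0,0,1.3,0],[0,0,1.3,0],[0,0,0,0],[0,0,0,0]],
  ],
)

```text
time: 3.8
tool_pos: [494.5, 252.6, 46.3]
eef_rot: [0.997, -0.081, -0.0, 0.0]
ft_force: [0.3, 0.8, 1.3]
width: 91.9
```

Request:
carry_out(
  increments=[
    [[0,0,0,0],[0,0,0,0],[0,0,0,0],[0,0,0,0],[0,0,0,0],[0,0,0,0],[0,0,0,0],[0,0,0,0]],
  ],
  claw=0,
  newtons=12,
)

```text
time: 4.6
tool_pos: [494.5, 252.6, 46.7]
eef_rot: [0.997, -0.081, 0.0, 0.0]
ft_force: [0.7, -0.5, -0.1]
width: 32.4
```

Run:
```python
from h import *
leg(492.5,253,44,-9.2)
im=snap("scene","2")
cv2.imwrite("pics/e2.png",cv2.resize(im[230:360,200:360],None,fx=4,fy=4))
```

```text
t 4.6 pos [494.5 252.6  46.7] yaw -9.28 F [ 0.7 -0.5 -0.1] w 32.4
  turn -0.08  shift x -0.21 y -0.00 z 0.27 cm
```

View pics/e2.png

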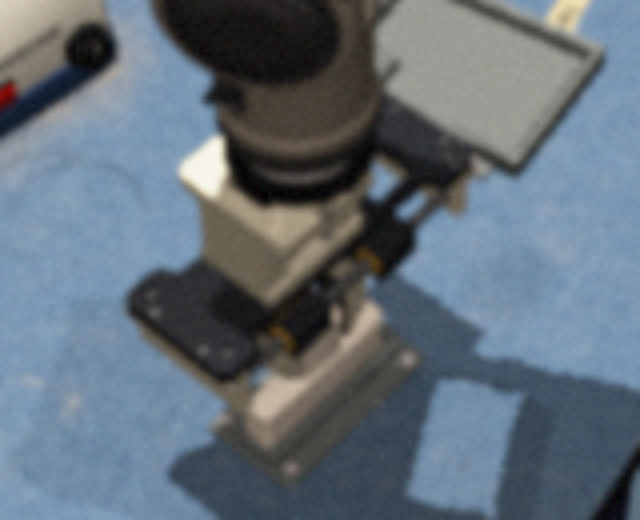

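Request:
carry_out(
  increments=[
    [[0,0,-1,0],[0,0,-1.5,0],[0,0,-1.5,0],[0,0,-1.5,0],[0,0,-0.5,0],[1.7,0,0,0],[1.7,0,0,0],[1.7,0,0,0],[1.7,0,0,0],[0,0,0,-8.5],[0,0,0,-8.5],[0,0,0,-8.5],[0,0,0,-8.5],[0,0,0,-8.5],[0,0,0,-8.5],[0,0,0,-8.5],[0,0,0,-8.5],[0,0,0,-8.5],[0,0,0,-8.5]],
  ],
)

```text
time: 6.55
tool_pos: [561.4, 241.6, 106.4]
eef_rot: [0.788, 0.616, -0.0, -0.0]
ft_force: [0.8, 0.8, -0.9]
width: 31.9
```

Request:
carry_out(
  increments=[
    [[0,0,0,-8.5],[0,0,0,-8.5],[0,0,0,-8.5],[0,0,0,-8.5],[0,0,0,-8.5],[0,0,0,-8.5],[0,0,0,-8.5],[0,0,0,-8.5],[0,0,0,-8.5],[0,0,0,-8.5],[0,0,0,-8.5],[0,0,0,-1.5],[0,0,0,0]],
  ],
)

```text
time: 7.85
tool_pos: [561.5, 241.6, 106.6]
eef_rot: [0.082, 0.997, -0.0, -0.0]
ft_force: [1.1, 0.2, -1.4]
width: 31.9
```

Run:
```python
from h import *
leg(0,0,0)
im=snap("scene","3");t=snap("top","3")
cv2.imwrite("pics/e3.png",np.hstack([cv2.resize(im[200:360,180:380],None,fx=2.5,fy=2.5),cv2.resize(t[210:310,160:260],None,fx=3,fy=4)]))
```

```text
t 7.8 pos [561.5 241.6 106.6] yaw 170.56 F [ 1.1  0.2 -1.4] w 31.9
  turn -0.00  shift x 51.43 y -33.04 z 10.66 cm
```

View pics/e3.png

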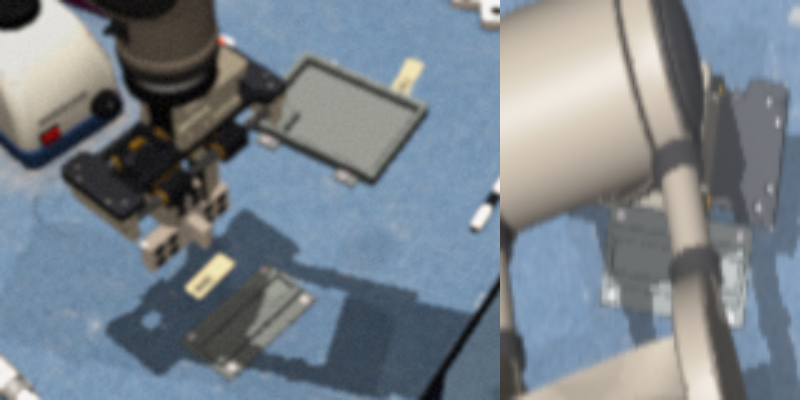

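Request:
carry_out(
  increments=[
    [[0,0,1.2,0],[0,0,1.6,0],[0,0,1.6,0],[0,0,1.2,0],[0,0,0.4,0],[0,0,0.2,0],[0,0,0,0],[0,0,0,0]],
  ],
)

```text
time: 8.75
tool_pos: [562.1, 241.8, 45.4]
eef_rot: [0.081, 0.997, 0.0, 0.001]
ft_force: [-0.2, -0.4, -0.6]
width: 31.7
```

Request:
carry_out(
  increments=[
    [[0,0,0.1,0],[0,0,0.1,0],[0,0,0.1,0],[0,0,0,0]],
  ],
)

```text
time: 9.15
tool_pos: [561.7, 241.6, 41.7]
eef_rot: [0.081, 0.997, -0.0, 0.0]
ft_force: [-0.2, -0.4, -1.5]
width: 32.1
```

Request:
carry_out(
  increments=[
    [[0,0,0.05,0],[0,0,0.05,0],[0,0,0,0]],
  ],
)

```text
time: 9.45
tool_pos: [561.8, 241.6, 41.7]
eef_rot: [0.081, 0.997, 0.0, 0.0]
ft_force: [-1.9, -1.3, 7.0]
width: 31.8
```

Request:
carry_out(
  increments=[
    [[0,0,0,0],[-0.4,0,0,0],[-0.4,0,0,0],[-0.4,0,0,0],[-0.4,0,0.05,0],[-0.4,0,0.1,0],[0,0,0,0]],
  ],
  newtons=4,
)

```text
time: 10.15
tool_pos: [582.1, 238.3, 38.9]
eef_rot: [0.081, 0.997, 0.0, 0.0]
ft_force: [-0.4, -0.6, 0.1]
width: 31.8
```

Run:
```python
from h import *
leg(0,0,0)
im=snap("scene","4")
cv2.imwrite("pics/e4.png",cv2.resize(im[210:330,180:320],None,fx=5,fy=5,interpolation=cv2.INTER_CUBIC))
```

```text
t 10.2 pos [582.1 238.3  38.9] yaw 170.70 F [-0.4 -0.6  0.1] w 31.8
  turn -0.00  shift x 53.59 y -32.92 z 3.89 cm
```

View pics/e4.png

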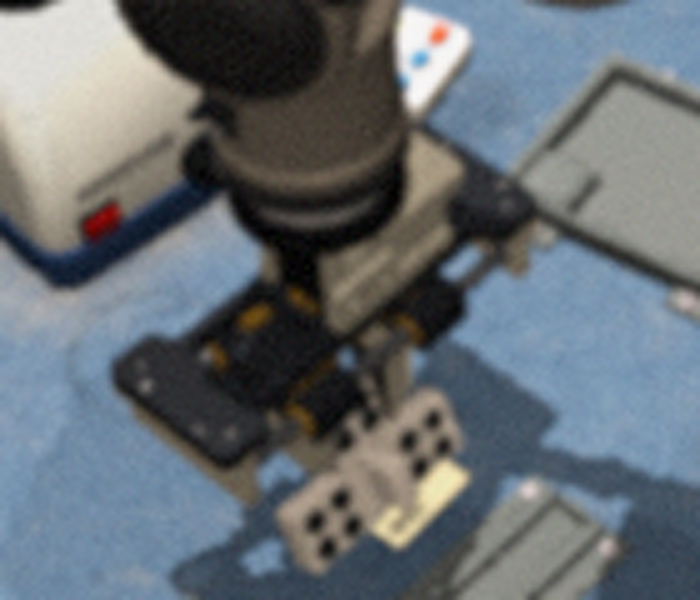

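Request:
carry_out(
  increments=[
    [[-0.3,0,0.1,0],[-0.3,0,0.15,0],[-0.3,0,0.15,0],[-0.3,0,0.2,0],[-0.3,0,0.2,0],[-0.3,0,0.2,0],[0,0,0,0]],
  ],
)

```text
time: 10.9
tool_pos: [599.5, 235.4, 28.8]
eef_rot: [0.081, 0.997, -0.0, 0.0]
ft_force: [-1.1, -0.3, 0.1]
width: 31.7
```

Run:
```python
from h import *
leg(0,0,0)
im=snap("scene","5")
cv2.imwrite("pics/e5.png",cv2.resize(im[210:330,180:320],None,fx=5,fy=5,interpolation=cv2.INTER_CUBIC))
```

```text
t 10.9 pos [599.5 235.4  28.8] yaw 170.70 F [-1.1 -0.3  0.1] w 31.7
  turn -0.00  shift x 55.36 y -32.91 z 2.88 cm
```

View pics/e5.png

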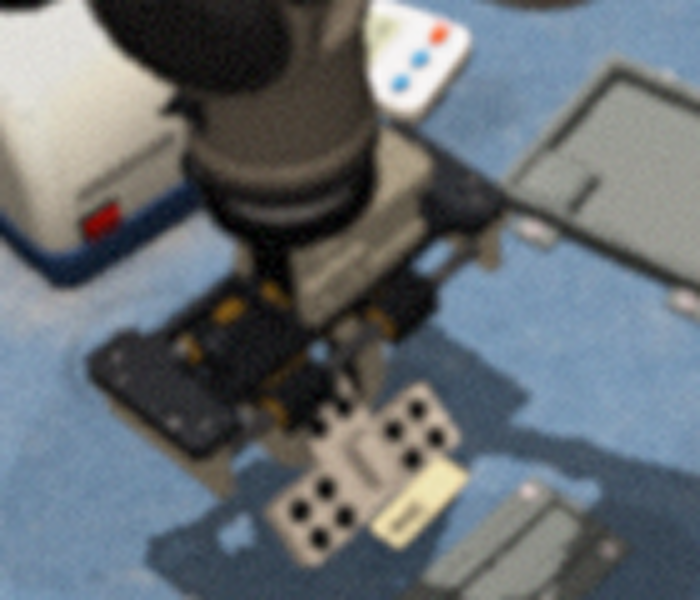

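Request:
carry_out(
  increments=[
    [[-0.3,0,0.3,0],[-0.3,0,0.3,0],[-0.3,0,0.3,0],[-0.2,0,0.3,0],[-0.2,0,0.3,0],[-0.1,0,0.3,0],[0,0,0,0]],
  ],
)

```text
time: 11.65
tool_pos: [612.7, 233.1, 10.5]
eef_rot: [0.081, 0.997, -0.0, -0.001]
ft_force: [0.4, 0.4, -0.1]
width: 32.0
```

Request:
carry_out(
  increments=[
    [[0,0,0,0],[0,0,0,0],[0,0,0,0],[0,0,-0.5,0],[0,0,-2,0],[0,0,-3,0],[0,0,-3,0],[0,0,0,0]],
  ],
  claw=0.65,
)

```text
time: 12.45
tool_pos: [615.6, 234.0, 101.6]
eef_rot: [0.081, 0.997, 0.001, 0.004]
ft_force: [0.3, 0.7, 0.6]
width: 60.1
```

Run:
```python
from h import *
leg(0,0,0)
im=snap("scene","6");t=snap("top","6")
cv2.imwrite("pics/e6.png",np.hstack([cv2.resize(im[210:330,180:300],None,fx=4,fy=4,interpolation=cv2.INTER_CUBIC),cv2.resize(t[200:300,190:250],None,fx=4.8,fy=4.8)]))
```

```text
t 12.4 pos [615.6 234.  101.6] yaw 170.72 F [0.3 0.7 0.6] w 60.1
  turn -0.00  shift x 56.99 y -33.02 z 10.16 cm
```

View pics/e6.png

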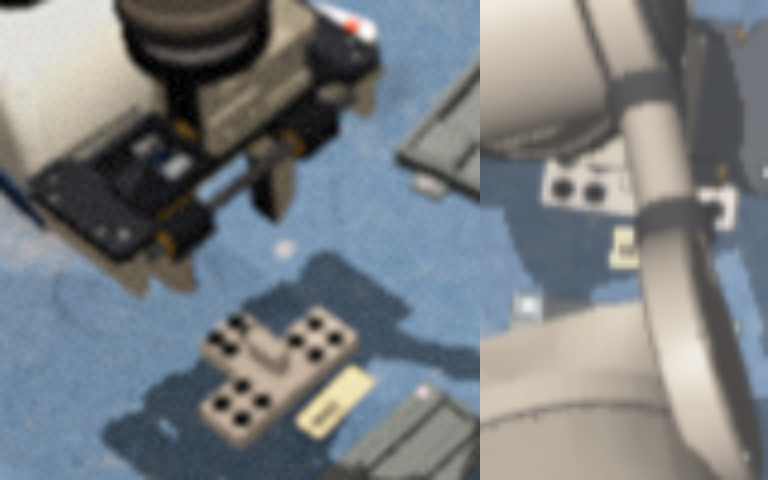

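```bash
cat >> h.py <<'E'
TED=[((-24,-48),(-24,48),3),((-24,48),(8,48),3),((-24,-48),(8,-48),16),((42,-16),(42,16),16),((8,-48),(8,-16),16)]
TP=[(-24,-48),(8,-48),(8,-16),(42,-16),(42,16),(8,16),(8,48),(-24,48)]
CP=[(48,-48),(48,17.5),(16,17.5),(16,48),(-48,48),(-48,17.5),(-14,17.5),(-14,-17.5),(-48,-17.5),(-48,-48)]
FIN=[(-13,-6),(13,-6),(13,6),(-13,6)]
def rb(im): return (im[:,:,0].astype(float)-im[:,:,2])/(im.sum(2)+1.)*300
def over(im,n,items,box,f,name):
    x0,y0,x1,y1=box; b=cv2.resize(im[y0:y1,x0:x1],None,fx=f,fy=f,interpolation=cv2.INTER_CUBIC)
    for x,p,z,c in items:
        q=np.array(p,float)@R2(x[2]).T+np.array(x[:2]);uv=(proj(n,np.c_[q,np.full(len(q),z)])-[x0,y0]+.5)*f
        cv2.polylines(b,[uv.astype(int)],True,c,1)
    cv2.imwrite(name,b)
E
python3 - <<'E'
from h import *
im=cv2.imread("pics/scene_6.png")
x=fitpose("scene",rb(im),(592,236,-9.2),TED,R=4,it=5);print(x)
x=fitpose("scene",rb(im),x,TED,R=3,it=3);print(x)
over(im,"scene",[(x,TP,16,(0,0,255)),(x,FIN,38,(0,255,0)),(x,TP,3,(255,0,0))],(200,260,300,330),8,"pics/ov6.png")
E
```

```text
[(2.21, -0.94, 0.34, 28), (2.07, 2.34, 0.05, 12), (-2.04, 1.03, 0.12, 12), (3.09, 3.13, 0.23, 8), (-5.05, 1.77, 0.17, 12)]
[589.58538735 235.08037733 -12.58956124]
[(2.01, -0.92, 0.31, 28), (2.01, 2.75, 0.05, 12), (-2.04, 1.11, 0.13, 12), (2.68, 3.04, 0.31, 9), (-4.67, 1.19, 0.08, 12)]
[589.4564116  235.0705026  -12.71836207]
```

View pics/ov6.png

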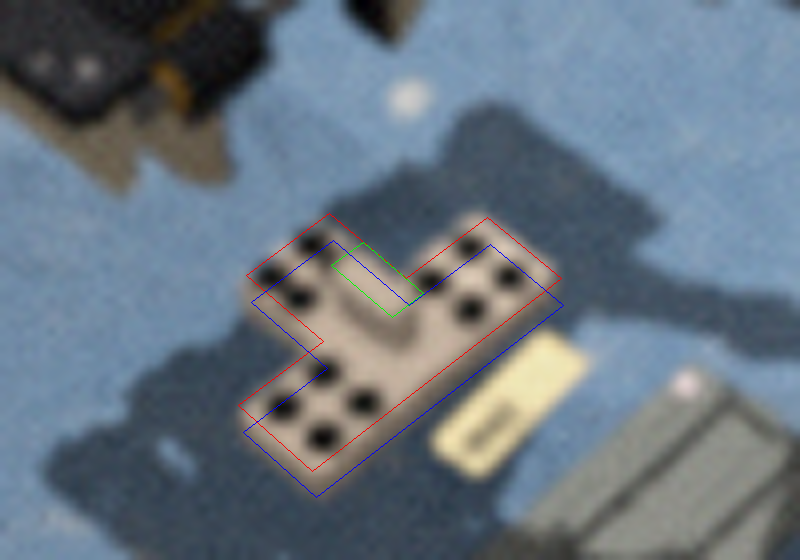

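Run:
```python
from h import *
leg(590,235.8,19,169.5)
```

```text
t 12.6 pos [613.2 233.4  97.2] yaw 170.72 F [ 0. -0.  0.] w 59.5
  turn 1.22  shift x 2.33 y -0.18 z 7.82 cm
```

Request:
carry_out(
  increments=[
    [[0.8,-0.2,0,1.2],[0.8,0,0,0],[0.7,0,1.5,0],[0,0,2,0],[0,0,2,0],[0,0,1.5,0],[0,0,0.7,0],[0,0,0,0],[0,0,0,0]],
  ],
)

```text
time: 13.45
tool_pos: [590.3, 235.4, 19.6]
eef_rot: [0.091, 0.996, 0.0, 0.0]
ft_force: [-0.6, 0.2, -0.1]
width: 59.7
```

Request:
carry_out(
  increments=[
    [[0,0,0,0],[0,0,0,0],[0,0,0,0],[0,0,0,0],[0,0,0,0],[0,0,0,0],[0,0,0,0],[0,0,0,0]],
  ],
  claw=0,
  newtons=20,
)

```text
time: 14.25
tool_pos: [590.0, 235.3, 19.2]
eef_rot: [0.091, 0.996, -0.0, 0.0]
ft_force: [0.1, 0.7, 1.0]
width: 11.9
```

Run:
```python
from h import *
leg(507,2.5,100,180.1)
```

```text
t 14.2 pos [590.  235.3  19.2] yaw 169.52 F [0.1 0.7 1. ] w 11.9
  turn -10.58  shift x 8.34 y -23.27 z -8.08 cm
```

Request:
carry_out(
  increments=[
    [[0,0,-1,0],[0,0,-2,0],[0,0,-2.5,0],[0,0,-2.6,-5.3],[0,0,0,-5.3],[1,-2.9,0,0],[1,-2.9,0,0],[1,-2.9,0,0],[1,-2.9,0,0],[1,-2.9,0,0],[1,-2.9,0,0],[1,-2.9,0,0],[1,-2.5,0,0],[0.3,-0.4,0,0],[0,0,0,0],[0,0,0,0]],
  ],
)

```text
time: 15.85
tool_pos: [508.0, 3.8, 100.6]
eef_rot: [-0.001, 1.0, 0.0, 0.0]
ft_force: [0.6, -0.2, -0.9]
width: 11.8
```

Run:
```python
from h import *
leg(507,2.5,100,180.1)
im=snap("scene","7");t=snap("top","7")
p=robot.state()["tool_pos"];y=yaw(robot.state()["eef_rot"])-180
dz=p[2]-19.0
x=(p[0],p[1],y)
over(im,"scene",[(x,TP,16+dz,(0,0,255)),(x,FIN,38+dz,(0,255,0))],(240,160,370,270),6,"pics/ov7.png")
over(t,"top",[(x,TP,16+dz,(0,0,255)),((547.5,2.6,.1),[(73.25,56.5),(-73.25,56.5),(-73.25,-56.5),(73.25,-56.5)],17,(0,255,0))],(270,190,390,290),6,"pics/ov7t.png")
```

```text
t 15.8 pos [508.    3.8 100.6] yaw 180.13 F [ 0.6 -0.2 -0.9] w 11.8
  turn 0.03  shift x 0.10 y -0.13 z 0.06 cm
```

View pics/ov7.png

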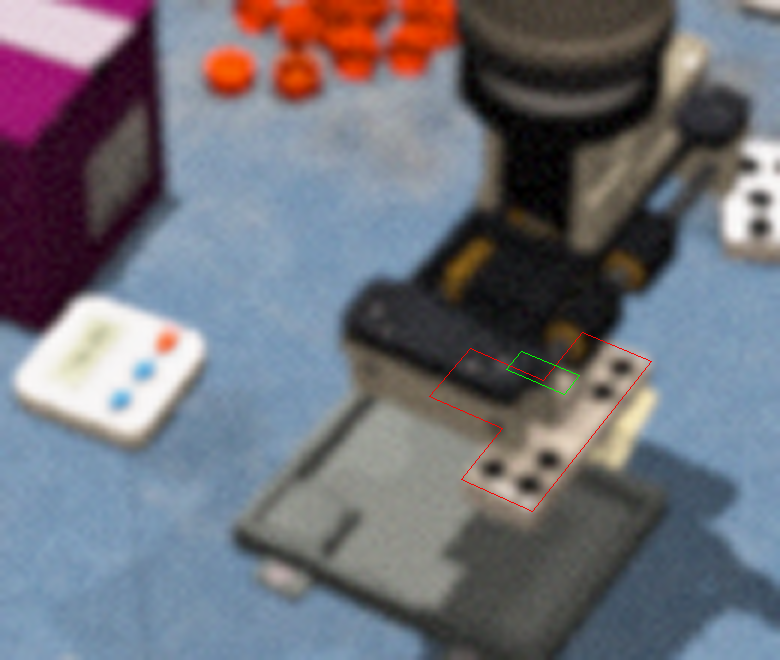

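View pics/ov7t.png

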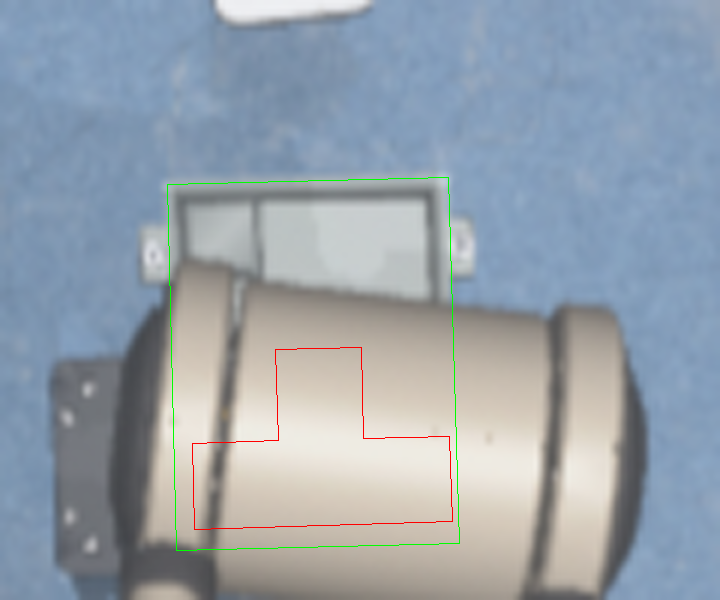

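Run:
```python
from h import *
s0=cv2.imread("pics/scene0.png");t0=cv2.imread("pics/top0.png");s7=cv2.imread("pics/scene_7.png")
ST=[((73.25,-56.5),(73.25,56.5),17),((-73.25,-56.5),(-73.25,56.5),0),((-20,-56.5),(25,-56.5),17),((-20,56.5),(25,56.5),0)]
for nm,ch in(("sat",sat(s0)),("rb",rb(s0))): print(nm,fitpose("scene",ch,(547,2.5,.1),ST,R=3.5,it=5))
for nm,ch in(("sat",sat(t0)),("rb",rb(t0))): print(nm,fitpose("top",ch,(548,3,.1),TRAY,R=4,it=5))
x=(548,3,.3)
O=[(73.25,56.5),(-73.25,56.5),(-73.25,-56.5),(73.25,-56.5)]
I=[(66.25,49.5),(-66.25,49.5),(-66.25,-49.5),(66.25,-49.5)]
over(t0,"top",[(x,O,17,(0,0,255)),(x,I,5,(0,255,0))],(280,200,370,290),8,"pics/ovt.png")
over(s0,"scene",[(x,O,17,(0,0,255)),(x,O,0,(255,0,0)),(x,I,5,(0,255,0))],(270,210,360,285),8,"pics/ovs.png")
dz=100.6-19.2
E=[((-24,-48),(-24,0),3+dz),((-24,48),(-10,48),3+dz),((-24,-48),(8,-48),16+dz)]
for nm,ch in(("rb",rb(s7)),):
    print("T",fitpose("scene",ch,(507,3.8,.1),E,R=3,it=4))
```

```text
[(0.78, 0.07, 0.17, 35), (-0.78, 0.09, 0.11, 36), (1.6, 0.63, 0.11, 16), (-1.6, -1.6, 0.17, 15)]
sat [ 5.49737345e+02  4.01455325e-01 -3.48426550e-02]
[(1.24, 0.11, 0.16, 34), (-1.23, -0.01, 0.11, 36), (2.23, 0.13, 0.11, 16), (-2.24, -0.89, 0.21, 16)]
rb [ 5.49785911e+02  2.08315144e-01 -2.14233378e-02]
[(-0.39, -0.33, 0.08, 46), (0.4, 0.1, 0.09, 47), (0.2, 0.58, 0.08, 18), (-0.2, 0.8, 0.11, 18)]
sat [5.48629211e+02 3.41586398e+00 9.92251759e-02]
[(-0.54, -0.28, 0.08, 46), (0.54, 0.05, 0.08, 47), (0.34, 0.29, 0.06, 18), (-0.31, 1.1, 0.12, 18)]
rb [5.48671362e+02 3.39781182e+00 4.89046982e-02]
[(2.15, 11.39, 0.17, 15), (-0.24, 22.84, 0.17, 12), (-1.82, -0.05, 0.24, 10)]
T [499.32964492   2.93019708   4.35508784]
```

View pics/ovt.png

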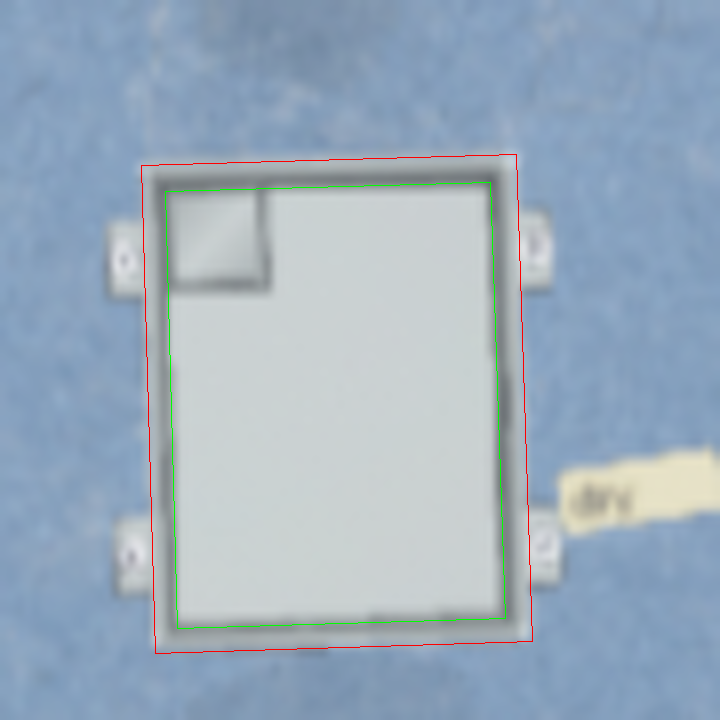

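View pics/ovs.png

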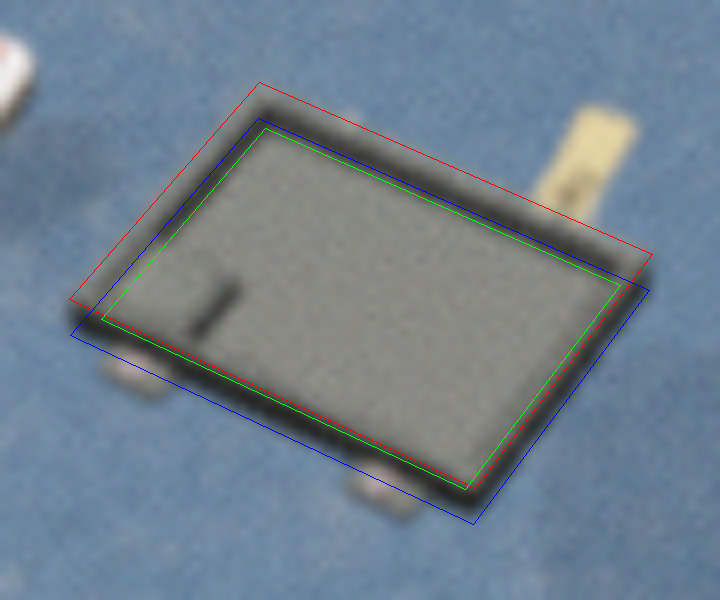

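Run:
```python
from h import *
s7=cv2.imread("pics/scene_7.png")
dz=100.6-19.2
x=(508,3.8,.13)
over(s7,"scene",[(x,TP,16+dz,(0,0,255)),(x,[(-24,-48),(-24,48)],3+dz,(255,0,0)),(x,[(-24,48),(8,48)],3+dz,(255,0,0))],(308,205,358,255),14,"pics/ov7b.png")
```

```text
(no output)
```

View pics/ov7b.png

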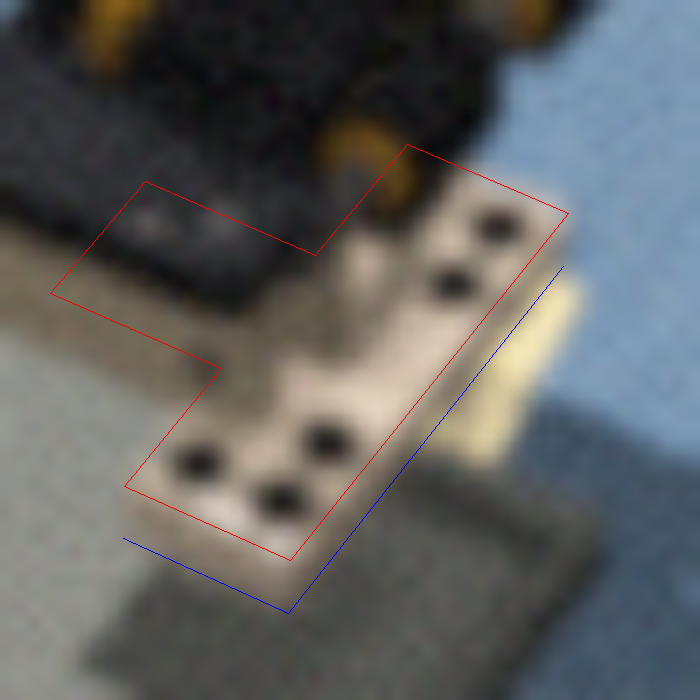

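Request:
carry_out(
  increments=[
    [[-0.04,-0.22,0,0],[0,0,1.5,0],[0,0,2,0],[0,0,1.7,0],[0,0,0.8,0],[0,0,0,0],[0,0,0,0]],
  ],
  newtons=12,
)

```text
time: 16.65
tool_pos: [508.3, 1.0, 40.6]
eef_rot: [-0.001, 1.0, -0.0, 0.0]
ft_force: [-0.1, 0.4, -0.0]
width: 12.0
```

Run:
```python
from h import *
leg(508.4,1.6,24.2,180.05)
im=snap("scene","8");p=robot.state()["tool_pos"];dz=p[2]-19.2;x=(p[0],p[1],.1)
over(im,"scene",[(x,TP,16+dz,(0,0,255)),(x,[(-24,-48),(-24,48)],3+dz,(255,0,0)),(x,[(-24,48),(8,48)],3+dz,(255,0,0))],(275,205,365,290),8,"pics/ov8.png")
```

```text
t 16.6 pos [508.3   1.   40.6] yaw 180.14 F [-0.1  0.4 -0. ] w 12.0
  turn 0.09  shift x -0.01 y 0.06 z 1.64 cm
```

View pics/ov8.png

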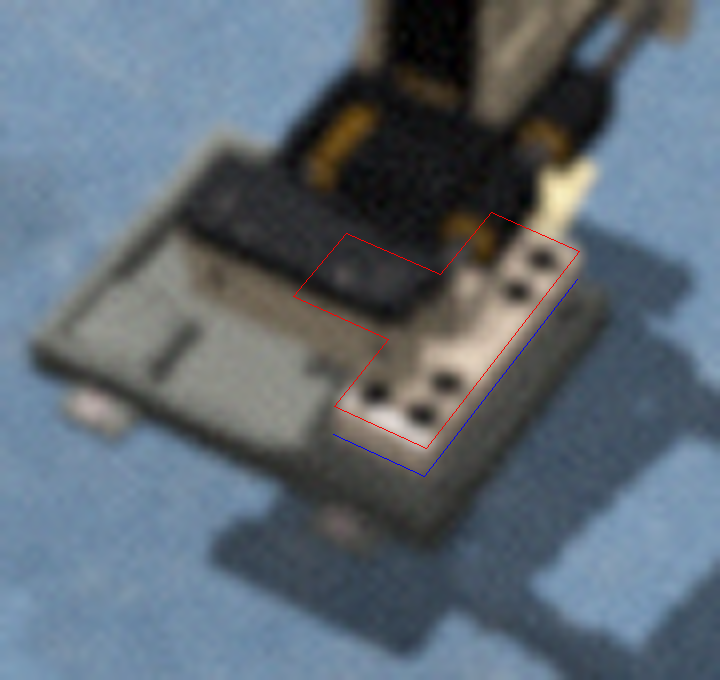

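Good alignment; lower gently, watching force.

Request:
carry_out(
  increments=[
    [[0,0.06,0.4,0],[0,0,0.3,0],[0,0,0.2,0],[0,0,0,0]],
  ],
)

```text
time: 17.1
tool_pos: [507.7, 1.5, 31.0]
eef_rot: [-0.001, 1.0, -0.0, -0.0]
ft_force: [0.8, 0.2, -0.5]
width: 11.7
```

Request:
carry_out(
  increments=[
    [[0,0,0.2,0],[0,0,0.2,0],[0,0,0,0]],
  ],
)

```text
time: 17.4
tool_pos: [507.7, 1.5, 26.9]
eef_rot: [-0.001, 1.0, 0.0, -0.0]
ft_force: [-0.1, 0.4, -0.3]
width: 11.9
```

Request:
carry_out(
  increments=[
    [[0,0,0.2,0],[0,0,0.05,0],[0,0,0,0]],
  ],
)

```text
time: 17.7
tool_pos: [507.8, 1.5, 24.6]
eef_rot: [-0.001, 1.0, -0.0, -0.0]
ft_force: [-0.0, 0.1, -0.0]
width: 11.8
```

Request:
carry_out(
  increments=[
    [[0,0.1,0,0],[0,0.05,0,0],[0,0,0,0]],
  ],
)

```text
time: 18.0
tool_pos: [507.9, 3.1, 24.7]
eef_rot: [-0.001, 1.0, -0.0, 0.0]
ft_force: [0.1, -0.2, -0.2]
width: 12.1
```

Request:
carry_out(
  increments=[
    [[0,-0.15,0,0],[0,-0.1,0,0],[0,-0.05,0,0],[0,0,0,0]],
  ],
)

```text
time: 18.4
tool_pos: [508.0, 1.1, 24.9]
eef_rot: [-0.001, 1.0, 0.001, 0.0]
ft_force: [0.3, 6.1, 1.0]
width: 11.9
```

Request:
carry_out(
  increments=[
    [[0,0.15,0,0],[0.1,0,0,0],[0.05,0,0,0],[0,0,0,0]],
  ],
)

```text
time: 18.8
tool_pos: [506.4, 1.3, 24.7]
eef_rot: [-0.001, 1.0, -0.0, 0.0]
ft_force: [0.5, -0.8, -1.1]
width: 11.9
```

Request:
carry_out(
  increments=[
    [[0,0.12,0,0],[0.1,0,0,0],[0,0,0,0]],
  ],
)

```text
time: 19.1
tool_pos: [506.1, 2.7, 24.9]
eef_rot: [-0.001, 1.0, -0.0, 0.001]
ft_force: [2.8, 0.1, -2.3]
width: 11.8
```

Request:
carry_out(
  increments=[
    [[0.1,0,0,0],[0.05,0,0,0],[0,0,0,0]],
  ],
)

```text
time: 19.4
tool_pos: [505.6, 2.6, 25.3]
eef_rot: [-0.001, 1.0, -0.0, 0.002]
ft_force: [5.8, 1.3, -0.7]
width: 11.7
```

Request:
carry_out(
  increments=[
    [[-0.2,0,0,0],[-0.1,0,0.05,0],[0,0,0,0]],
  ],
)

```text
time: 19.7
tool_pos: [506.4, 2.7, 24.2]
eef_rot: [-0.001, 1.0, -0.0, -0.001]
ft_force: [-1.0, -0.1, 2.8]
width: 11.6
```

Request:
carry_out(
  increments=[
    [[0,0,0,0],[0,0,0,0],[0,0,0,0],[0,0,0,0],[0,0,-2,0],[0,0,-3,0],[0,0,-3,0],[0,0,-1,0],[0,0,0,0]],
  ],
  claw=0.55,
)

```text
time: 20.6
tool_pos: [507.7, 2.6, 115.4]
eef_rot: [-0.001, 1.0, -0.0, 0.002]
ft_force: [0.1, -0.4, 0.0]
width: 50.6
```

Run:
```python
from h import *
M=R2(28.6)
leg(495.3,-244.7,120,28.6+180)
leg(495.3,-244.7,120,28.6)
```

```text
t 20.6 pos [507.7   2.6 115.4] yaw 180.12 F [ 0.1 -0.4  0. ] w 50.6
  turn -28.48  shift x 12.92 y -21.13 z -0.46 cm
t 20.6 pos [507.7   2.6 115.4] yaw 180.12 F [ 0.1 -0.4  0. ] w 50.6
  turn 151.52  shift x -12.92 y 21.13 z -0.46 cm
```

Request:
carry_out(
  increments=[
    [[0,0,0,-7.12],[0,0,0,-7.12],[0,0,0,-7.12],[0,0,0,-7.12],[1.8,-3,0,0],[1.8,-3,0,0],[1.8,-3,0,0],[1.8,-3,0,0],[1.8,-3,0,0],[1.8,-3,0,0],[1.8,-3,0,0],[0.3,-0.1,0,0],[0,0,0,0],[0,0,0,0]],
  ],
)

```text
time: 22.0
tool_pos: [494.0, -243.1, 113.1]
eef_rot: [-0.247, 0.969, 0.001, -0.001]
ft_force: [0.5, -0.1, 0.7]
width: 50.2
```

Run:
```python
from h import *
leg(495.3,-244.7,19.2,28.6+180)
t=snap("top","9");s=snap("scene","9")
TR=(548.7,2.8,.1);q=np.array([-40.75,0])+TR[:2]
x=(q[0],q[1],.1)
I=[(66.25,49.5),(-66.25,49.5),(-66.25,-49.5),(66.25,-49.5)]
over(t,"top",[(x,TP,21,(0,0,255)),(x,FIN,43,(0,255,0))],(280,200,370,290),8,"pics/ov9.png")
c=(495.3,-244.7,28.6)
over(s,"scene",[(x,TP,21,(0,0,255)),(c,CP,16,(0,0,255)),(c,FIN,38,(0,255,0))],(270,150,430,290),5,"pics/ov9s.png")
```

```text
t 22.0 pos [ 494.  -243.1  113.1] yaw 208.61 F [ 0.5 -0.1  0.7] w 50.2
  turn 0.01  shift x -0.03 y -0.20 z 9.39 cm
```

View pics/ov9.png

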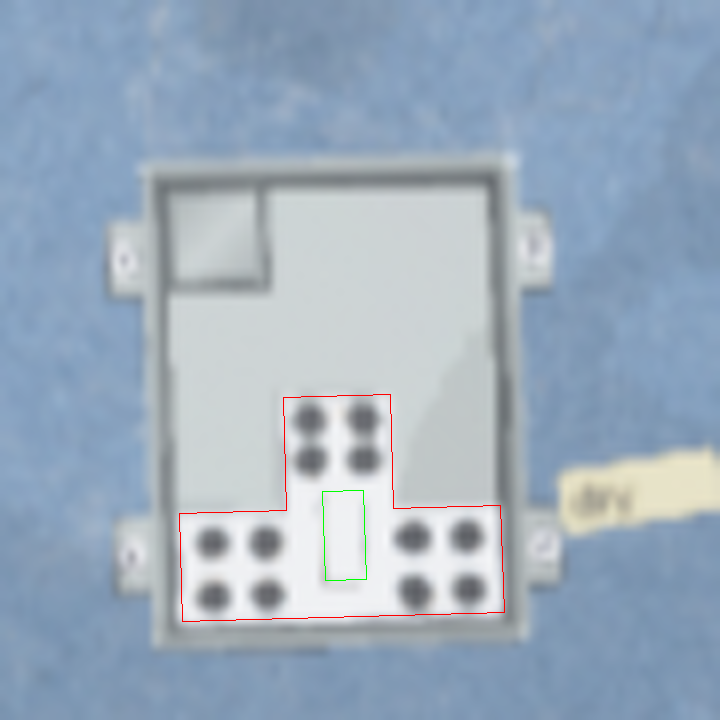

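View pics/ov9s.png

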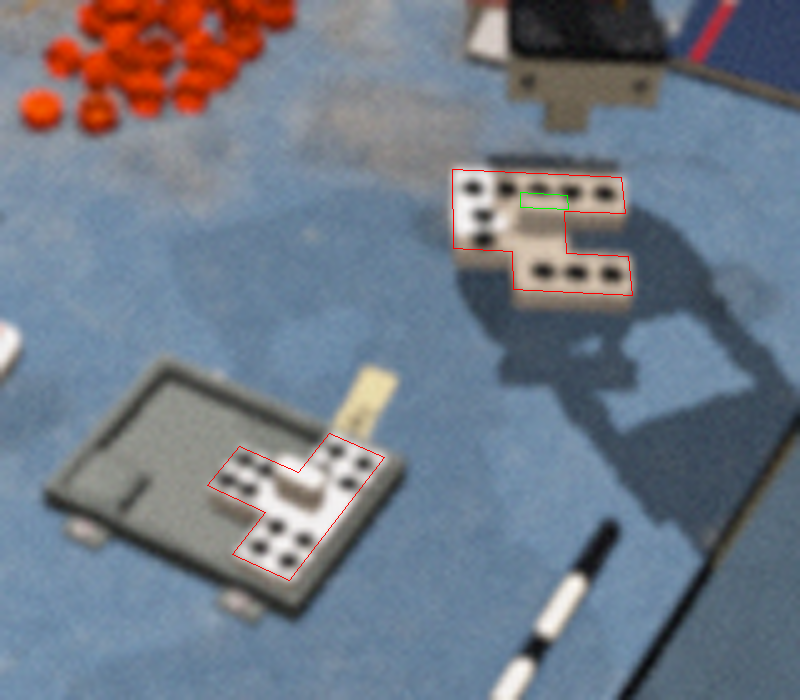

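Request:
carry_out(
  increments=[
    [[0,-0.2,1,0],[0,0,2,0],[0,0,2,0],[0,0,2,0],[0,0,1.5,0],[0,0,0.8,0],[0,0,0,0],[0,0,0,0]],
  ],
)

```text
time: 22.9
tool_pos: [495.9, -246.0, 21.5]
eef_rot: [-0.247, 0.969, -0.0, 0.0]
ft_force: [0.4, -0.4, 0.4]
width: 50.2
```

Request:
carry_out(
  increments=[
    [[0,0,0,0],[0,0,0,0],[0,0,0,0],[0,0,0,0],[0,0,0,0],[0,0,0,0],[0,0,0,0]],
  ],
  claw=0,
  newtons=25,
)

```text
time: 23.6
tool_pos: [495.5, -246.0, 21.3]
eef_rot: [-0.247, 0.969, 0.0, -0.0]
ft_force: [-0.5, -0.1, 2.3]
width: 11.9
```

Run:
```python
from h import *
leg(565.4,2.8,80,180.1)
```

```text
t 23.6 pos [ 495.5 -246.    21.3] yaw 208.60 F [-0.5 -0.1  2.3] w 11.9
  turn 28.50  shift x -7.03 y 24.87 z -5.87 cm
```

Request:
carry_out(
  increments=[
    [[0,0,-1,0],[0,0,-2,0],[0,0,-2.5,0],[0,0,-1.9,7.125],[0,0,0,7.125],[0,0,0,7.125],[0,0,0,7.125],[-0.7,2.5,0,0],[-0.7,2.5,0,0],[-0.7,2.5,0,0],[-0.7,2.5,0,0],[-0.7,2.5,0,0],[-0.7,2.5,0,0],[-0.7,2.5,0,0],[-0.7,2.5,0,0],[-0.7,2.5,0,0],[-0.7,2.4,0,0],[0,0,0,0],[0,0,0,0]],
  ],
)

```text
time: 25.5
tool_pos: [565.0, 3.4, 95.3]
eef_rot: [-0.002, 1.0, -0.0, -0.0]
ft_force: [0.7, -0.1, -2.5]
width: 12.0
```

Run:
```python
from h import *
leg(564.9,2.7,26.3,180.1)
im=snap("scene","10");p=robot.state()["tool_pos"];dz=p[2]-21.3;x=(p[0]+.45,p[1],yaw(robot.state()["eef_rot"])-180)
t=(508,2.7,.1)
over(im,"scene",[(x,CP,16+dz,(0,0,255)),(x,CP,3+dz,(255,0,0)),(t,TP,21,(0,255,0))],(250,180,370,290),6.5,"pics/ov10.png")
```

```text
t 25.5 pos [565.    3.4  95.3] yaw 180.18 F [ 0.7 -0.1 -2.5] w 12.0
  turn 0.08  shift x 0.01 y -0.07 z 6.90 cm
```

View pics/ov10.png

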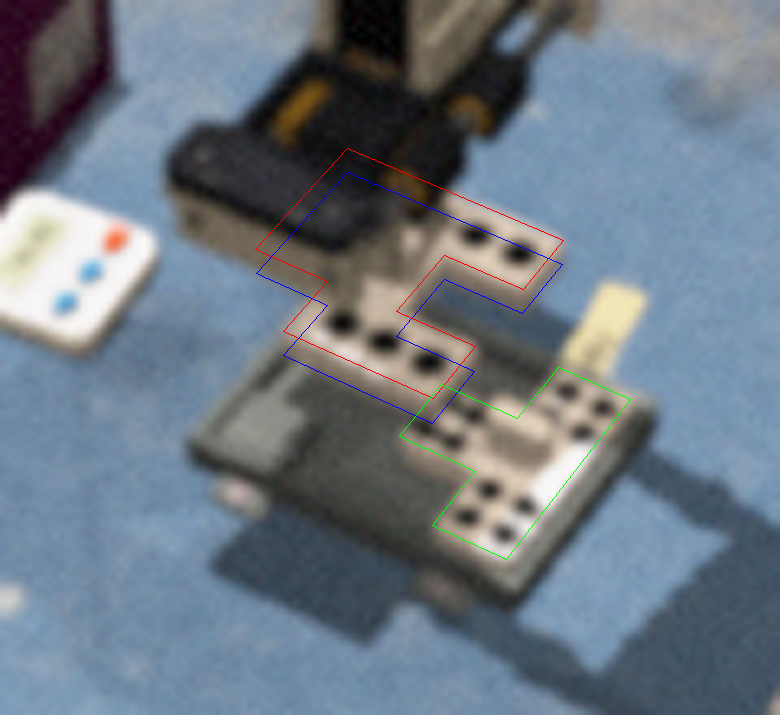

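Request:
carry_out(
  increments=[
    [[0,-0.07,1,0],[0,0,1.8,0],[0,0,1.5,0],[0,0,0.7,0],[0,0,0,0],[0,0,0,0]],
  ],
  newtons=15,
)

```text
time: 26.15
tool_pos: [565.4, 1.9, 45.4]
eef_rot: [-0.001, 1.0, -0.0, 0.0]
ft_force: [0.4, 0.2, -1.6]
width: 11.8
```

Run:
```python
from h import *
leg(564.9,2.7,26.3,180.1)
im=snap("scene","11");p=robot.state()["tool_pos"];dz=p[2]-21.3;x=(p[0]+.45,p[1],yaw(robot.state()["eef_rot"])-180)
t=(508,2.7,.1)
over(im,"scene",[(x,CP,16+dz,(0,0,255)),(x,CP,3+dz,(255,0,0)),(t,TP,21,(0,255,0))],(265,200,365,290),7.5,"pics/ov11.png")
```

```text
t 26.1 pos [565.4   1.9  45.4] yaw 180.07 F [ 0.4  0.2 -1.6] w 11.8
  turn -0.03  shift x 0.05 y 0.08 z 1.91 cm
```

View pics/ov11.png

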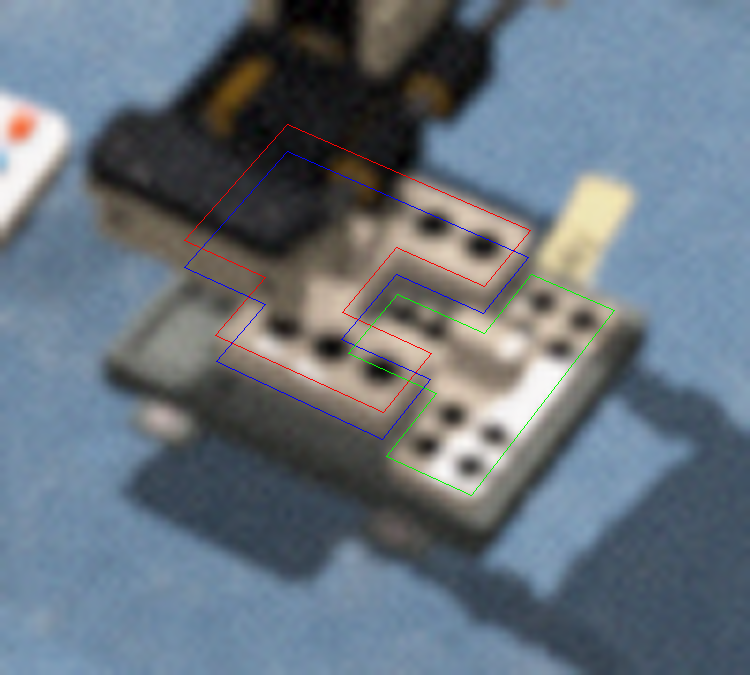

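Request:
carry_out(
  increments=[
    [[0.03,0.04,0.3,0],[0,0,0.2,0],[0,0,0.2,0],[0,0,0,0]],
  ],
)

```text
time: 26.6
tool_pos: [564.7, 2.8, 38.0]
eef_rot: [-0.001, 1.0, -0.0, -0.0]
ft_force: [0.2, -0.0, -2.6]
width: 12.0
```

Request:
carry_out(
  increments=[
    [[0,0,0.2,0],[0,0,0.2,0],[0,0,0,0]],
  ],
)

```text
time: 26.9
tool_pos: [564.6, 2.8, 33.9]
eef_rot: [-0.001, 1.0, 0.0, -0.0]
ft_force: [-0.2, 0.6, -2.8]
width: 12.1
```

Request:
carry_out(
  increments=[
    [[0,0,0.2,0],[0,0,0.2,0],[0,0,0,0]],
  ],
)

```text
time: 27.2
tool_pos: [564.6, 2.8, 29.8]
eef_rot: [-0.001, 1.0, -0.0, -0.0]
ft_force: [0.1, 0.6, -2.3]
width: 11.8
```

Request:
carry_out(
  increments=[
    [[0,0,0.2,0],[0,0,0.1,0],[0,0,0,0]],
  ],
)

```text
time: 27.5
tool_pos: [564.7, 2.8, 27.0]
eef_rot: [-0.001, 1.0, -0.0, -0.0]
ft_force: [0.6, 0.9, -3.1]
width: 12.1
```

Request:
carry_out(
  increments=[
    [[0,0,0.1,0],[0,0,0,0],[0,0,0,0]],
  ],
)

```text
time: 27.8
tool_pos: [564.9, 2.7, 26.3]
eef_rot: [-0.001, 1.0, -0.0, 0.0]
ft_force: [-0.2, 0.4, -1.1]
width: 12.0
```

Request:
carry_out(
  increments=[
    [[0,0,0,0],[0,0,0,0],[0,0,0,0],[0,0,0,0],[0,0,-2,0],[0,0,-3,0],[0,0,-3,0],[0,0,-3,0],[0,0,0,0]],
  ],
  claw=0.55,
)

```text
time: 28.7
tool_pos: [567.3, 2.5, 140.6]
eef_rot: [-0.001, 1.0, -0.001, 0.004]
ft_force: [-1.1, 0.9, 0.5]
width: 50.4
```

Request:
carry_out(
  increments=[
    [[0,-4,0,0],[0,-4,0,0],[0,-4,0,0],[0,-4,0,0],[0,-4,0,0],[0,-4,0,0],[0,-4,0,0],[0,0,0,0],[0,0,0,0]],
  ],
)

```text
time: 29.6
tool_pos: [564.6, -277.7, 135.1]
eef_rot: [0.0, 1.0, 0.001, -0.001]
ft_force: [-0.0, 0.1, -0.0]
width: 50.6
```

Run:
```python
from h import *
leg(0,0,0)
t=snap("top","12");s=snap("scene","12")
T=(508,2.8,.1);c=(565.4,2.8,.1)
over(t,"top",[(T,TP,21,(0,0,255)),(c,CP,21,(0,255,0))],(280,200,370,290),8,"pics/ov12.png")
over(s,"scene",[(T,TP,21,(0,0,255)),(c,CP,21,(0,255,0))],(240,200,370,290),6,"pics/ov12s.png")
```

```text
t 29.6 pos [ 564.6 -277.7  135.1] yaw 179.98 F [-0.   0.1 -0. ] w 50.6
  turn -0.00  shift x 56.47 y 27.75 z 13.51 cm
```

View pics/ov12.png

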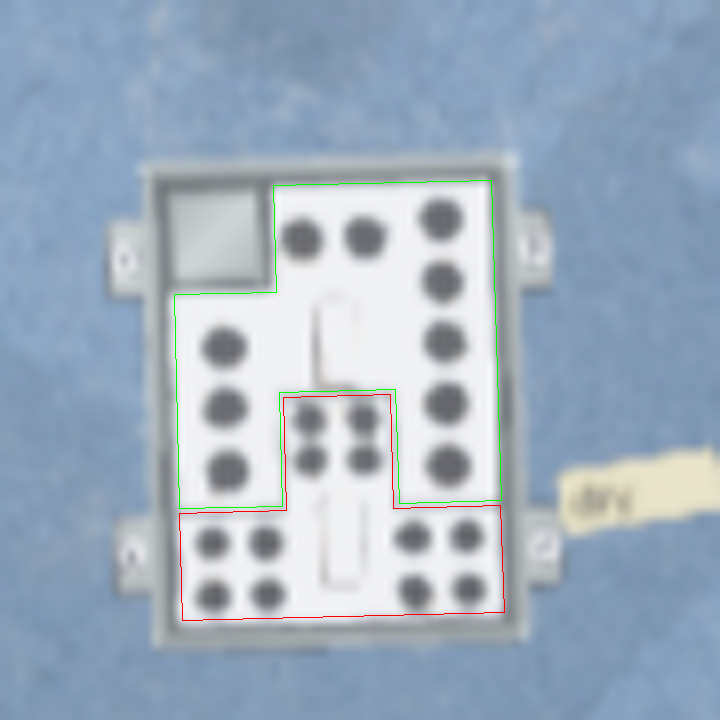

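View pics/ov12s.png

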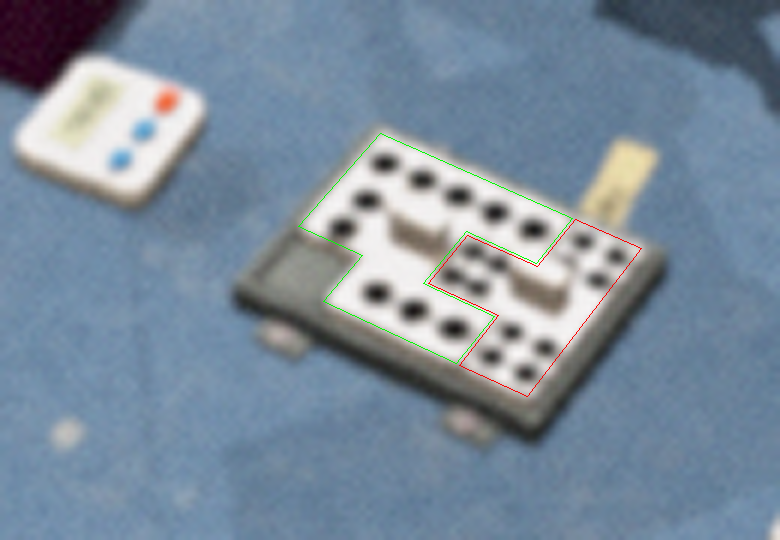

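View pics/top_12.png

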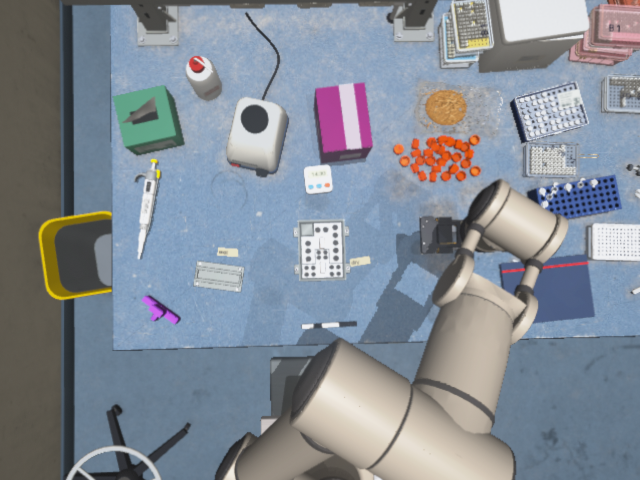

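```bash
python3 -c "
from cell import ticket
print(ticket.hand_in())"
```

```text
the job is handed in; nothing more can be done
None
```

The shaker tray is loaded with both inserts, fin up, and the job is handed in at about 30 s on the robot's clock.

- **T-shaped insert:** I took it across its tongue, turned it half round, tipped it over on its bar edge onto the bench beyond the stand, and let go. It lay flat, fin up. I then took it by the fin and lowered it into the tray with its bar along the end away from the block.
- **C-shaped insert:** I took it by the fin and lowered it into place round the tongue and the block. It went down without touching anything on the way.

**Last checks:**
- The last top and scene pictures match both inserts' outlines at floor-seated height (top face at 21 mm) to within about a pixel, roughly 2 mm. The tongue is in the notch and the cut corner is round the block.
- By the tool height, the T was pressed on the floor at 2.8 N when let go. The C was about at floor height with the gripper still carrying some of its weight, so any last drop was under 1 mm. I took no separate height measurement after release.
- The timer and the marker look unmoved, I went nowhere near the purple look-alike, and the gripper stands clear.
- The highest force reading I saw was about 7 N.

**Disagreements:**
- The text says the tray's x axis and the C's x axis point at the robot. The pictures show both pointing away from it, by the block's corner and by the notch. I followed the pictures, and the parts fitted.
- The two cameras differed by 1 to 3 mm on the tray's position. Light touches of the T against two tray walls gave y between the two cameras and x close to the top camera.

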